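# Bolt the bamboo worker's knife case

### The job

Bolt the dark brown knife case shut: lift its bolt handle up out of the notch it rests in, slide the bolt fully home into the keeper, then let the handle down into the other notch and let go. Do not move the bolt of the pale case.

Things in the scene. Friction and masses are not known exactly. Their poses are not given: they have to be found in the camera images.
- dark_case: Dark brown wooden knife case, fixed, 140 (x) x 220 (y) x 70 mm high; origin: centre of its underside, z up. On top lies a steel barrel bolt, rod 14 mm, axis along case y at x 30, z 84 (all in mm, case frame). It slides with a few N towards +y = home, under the keeper at y 72-92; 70 mm travel, firm stops, stays where left. Staples over the rod reach z 96.
- dark_knob (a point): Centre of the brass knob on the dark case's bolt handle: a drum 20 mm across, flat ends 24 mm apart along case y, free below. It swings about the rod's axis at 60 mm radius: at rest x -24, z 109 (25 deg above level, towards -x), at the stop near upright x 30, z 144; falls back lightly if let go. Case-frame y: -55 to -45 at the start, 15 at the home stop.
- home_notch (a point): Centre of the home notch's top opening in the upright dark steel guard, 6 mm thick, that runs along the rod at case x 10, top z 100, axes as the case. Notch: y -4 to 22 (knob at y 1 to 15 fits), 15 mm deep; the open notch: y -62 to -36. Between them the guard blocks the 9 mm stem until the knob's centre is above z 133 (x above -5).
- pale_knob (a point): Centre of the same kind of knob on the pale yellow wooden case's bolt (same size and build, dark corners). To be left alone.

How it is judged:
By the outcome, as a careful person would: the job done as asked, in the order asked, and still so for the second after the job is handed in, with the robot touching nothing.
It also fails if it takes over 38 s, if anything falls off the work surface, if the arm or the gripper's body presses on something with over 40 N, if the wrist force passes 120 N, or if a joint passes its speed limit or range.

### The arm

A 6-joint arm with a two-finger parallel gripper is mounted at the origin on the work surface. World frame = base frame: x ahead of the robot, y to its left, z up, the work surface at z = 0. Lengths are in m, angles in rad, forces in N, time in s.
With the tool pointing down it reaches from about 0.375 to 0.975 m from the base axis. Payload 3.8 kg.
Tool frame: the origin (TCP) lies on the mounting face of the last link; the fingertips stand 173 mm ahead of it and the grasp point (between the pads) lies 155 mm ahead of it; z points along the fingers, y is the line along which they close (so a half turn about z gives the same grasp; the last joint's range is limited). The gripper opens to 85 mm and grips with 20 to 120 N. Pads are 22 mm wide; open, the fingers measure 114 mm over their backs; the gripper's body (76 mm by 85 mm) begins 54 mm behind the grasp point. The pads swing forward as they close: fully open they stand 13 mm farther back than shut.
Start: joints at [1.185, 0.264, 1.604, -0, 1.274, -0.037], TCP at [0.231, 0.634, 0.405] pointing down, gripper open.
Joint ranges: [-2.63, 2.63], [-0.94, 2.18], [0.31, 2.57], [-1.31, 4.45], [0, 2.66], [-2.55, 2.55]. Speed limits (rad/s): [2.57, 2.57, 3.14, 3.14, 3.14, 3.14].

### API

Orientations are given as a rotation vector (axis times angle).
In Python, from workcell import bot gives the robot as it stands.
- The arm moves only by the tool drive_tool, never from a script. Its argument "increments" is a list of rows, each an object with "delta_pos": the shift along the tool's x, y, z in mm, a list of three; "turn": the turn about the tool's z in rad; "jaw": the opening, from -1 (shut) to 1 (fully open). A call has 1 to 8 rows; each row shifts and turns the commanded pose from where the row before left it, along the tool's axes as they then stand; what a row does not reach is not made up. A row lasts 1/12 s, in which the tool goes at most 41.7 mm and 7.16 degrees, less where a joint would pass 70% of its speed; a pose out of reach is approached as far as the arm can. A call is refused whole if a number of a shift passes 41.7 or a number of a turn 0.125, either way. A call with a gripper value outside its range is refused whole. The fingers move at their own pace and stop on an object; "grip_force" is the grip in N (left out, the last holds). Time passes only in rows, so rows that do not move let the fingers close. It gives the time, the measured TCP pose, the force, the opening and the grip force at its end, in the units of the state.
- bot.read_state(): the state, without advancing time (a new reading comes with each control period).
- bot.read_camera(name): name is "side" or "top" or "wrist"; returns a dict with "pixels" (400x640x3 uint8, red, green, blue), "fovy" (degrees; the focal length in pixels is half the picture's height over the tangent of half this angle, whatever the lens; pixels are square), "cx", "cy" (the principal point, pixels), "camera_from_world" (4x4, takes a point from world to camera coordinates); the wrist camera has in their place "hand_eye" (4x4, takes a point from camera to tool coordinates, whose origin is the TCP and whose axes are the flange's). Camera axes: x right, y down, z forward; pixel columns grow to the right and rows downward; lengths in m; the calibration is good to about 2 mm. A picture is of the moment at which its call begins: read the wrist's pose just before it. There is no depth.
- bot.finish_job(): hands the job in; it is judged then, once.
The state is a dict: "time": time; "q": joint angles; "joint_vel": joint speeds; "joint_torque": joint torques, N m; "tool_pos": TCP position; "tcp_rot": TCP orientation; "wrist_force": force on the tool from outside, world axes, zero at the start; "torque": the same for the moment, N m; "width": opening from 0.0 (shut) to 1.0 (fully open); "grip_force": force on a finger pad.
Only numpy, scipy, OpenCV 4.12 (cv2) and the standard library are available. Lean on these libraries where they do the work, as an engineer would, in place of code of your own. Each camera call takes 0.05 s, during which the arm holds its last target. There are 200 camera calls.

## Working session

There is one attempt and no reset: what is moved stays moved. The work goes in short steps, Python scripts to look and compute and a tool call to move; the robot and the scene stay as the last step left them, time stands still between calls to the robot, and variables do not carry over. Pictures are saved under pics/ and viewed, at most 10 in all, crops included, and the job is handed in when it is done.

Besides the shell and the picture viewer there is one more tool, called after "Emit:" as a command line: name --argument value ..., lists and objects as JSON in quotes. drive_tool: Moves the arm, as the interface text tells. Its arguments: {"type":"object","properties":{"increments":{"type":"array"},"grip_force":{"type":"number"}},"required":["increments"]}

```bash
mkdir -p pics; ls; python3 - <<'E'
from workcell import bot
import cv2,numpy as np,pickle
s=bot.read_state();print(s['time'],s['tool_pos'],s['tcp_rot'],s['width'])
d={}
for n in('side','top','wrist'):
    c=bot.read_camera(n);d[n]=c;cv2.imwrite(f'pics/{n}0.png',c['pixels'][:,:,::-1])
    print(n,c['fovy'],c['cx'],c['cy'],{k:np.round(c[k],3).tolist() for k in c if k in('camera_from_world','hand_eye')}, [k for k in c])
pickle.dump(d,open('c0.pkl','wb'))
E
```

```text
pics
0.0 [0.23057079 0.63403409 0.40335584] [-0.54497676 -3.09349634  0.00345241] 0.9973931346562572
side 57.2644828691561 319.06384112611255 195.08210161596438 {'camera_from_world': [[0.932, -0.361, 0.014, -0.547], [-0.233, -0.631, -0.74, 0.16], [0.276, 0.687, -0.672, 0.593], [0.0, 0.0, 0.0, 1.0]]} ['pixels', 'fovy', 'cx', 'cy', 'camera_from_world']
top 48.04323029746435 317.94103894192 201.09172213773977 {'camera_from_world': [[-0.039, -0.999, -0.003, -0.017], [-0.974, 0.039, -0.223, 0.568], [0.223, -0.006, -0.975, 0.841], [0.0, 0.0, 0.0, 1.0]]} ['pixels', 'fovy', 'cx', 'cy', 'camera_from_world']
wrist 69.35763966490867 316.5571351530786 198.7341453994154 {'hand_eye': [[-0.001, -0.95, -0.312, 0.081], [1.0, -0.001, -0.001, 0.001], [0.001, -0.312, 0.95, 0.032], [0.0, 0.0, 0.0, 1.0]]} ['pixels', 'fovy', 'cx', 'cy', 'hand_eye']
```

View pics/top0.png

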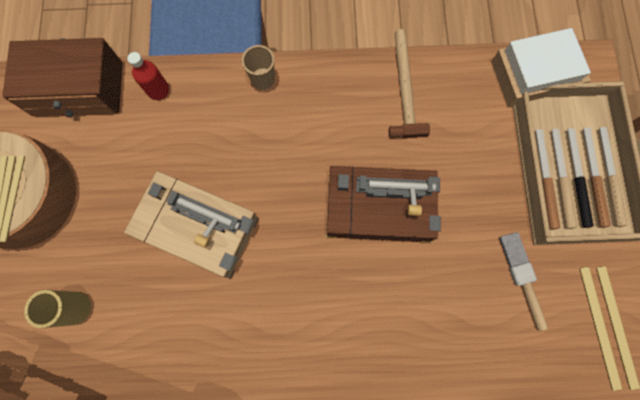

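View pics/side0.png

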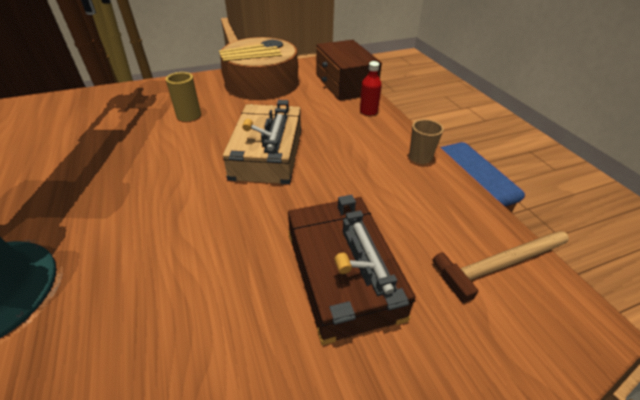

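The top view shows the dark case centred near (384,203) px with its knob at (414,211). The handle points to world -x and home is image-left (+y). The pale case is at (190,225). The side view shows the dark knob at (343,263).

```bash
cat >h.py <<'E'
import cv2,numpy as np
from scipy.spatial.transform import Rotation as R
def ray(c,uv,s=None):
    f=200/np.tan(np.radians(c['fovy'])/2)
    d=np.array([(uv[0]-c['cx'])/f,(uv[1]-c['cy'])/f,1])
    if s is not None:
        T=np.eye(4);T[:3,:3]=R.from_rotvec(s['tcp_rot']).as_matrix();T[:3,3]=s['tool_pos'];M=T@c['hand_eye']
    else: M=np.linalg.inv(c['camera_from_world'])
    return M[:3,3],M[:3,:3]@d/np.linalg.norm(d)
def onz(c,uv,z,s=None):
    o,d=ray(c,uv,s);return o+d*(z-o[2])/d[2]
def tri(a,b):
    A=np.zeros((3,3));B=np.zeros(3)
    for o,d in(a,b):
        P=np.eye(3)-np.outer(d,d);A+=P;B+=P@o
    return np.linalg.solve(A,B)
def brass(img,roi):
    x0,y0,x1,y1=roi;h=cv2.cvtColor(img[y0:y1,x0:x1],cv2.COLOR_RGB2HSV)
    m=cv2.inRange(h,(14,130,110),(32,255,255));n,_,st,ce=cv2.connectedComponentsWithStats(m)
    i=1+np.argmax(st[1:,4]);return ce[i]+[x0,y0],st[i]+[x0,y0,0,0,0]
E
python3 - <<'E'
import pickle;from h import *
d=pickle.load(open('c0.pkl','rb'))
t,st=brass(d['top']['pixels'],(395,195,432,225));s,ss=brass(d['side']['pixels'],(325,245,365,285))
print(t,st,s,ss)
k=tri(ray(d['top'],t),ray(d['side'],s));print('knob',k,onz(d['top'],t,.109),onz(d['side'],s,.109))
# dark case mask in top
im=d['top']['pixels'][155:250,315:450];g=im.astype(int)
m=((g.sum(2)<230)).astype(np.uint8)*255
m=cv2.morphologyEx(m,cv2.MORPH_CLOSE,np.ones((9,9)));m=cv2.morphologyEx(m,cv2.MORPH_OPEN,np.ones((7,7)))
cs=max(cv2.findContours(m,0,2)[0],key=cv2.contourArea);r=cv2.minAreaRect(cs);print(r)
for p in cv2.boxPoints(r):print(p+[315,155],onz(d['top'],p+[315,155],.07))
big=cv2.resize(d['top']['pixels'][150:255,310:455],None,fx=5,fy=5,interpolation=2)
cv2.imwrite('pics/crop.png',big[:,:,::-1])
print(R.from_rotvec([-0.54497676,-3.09349634,0.00345241]).as_matrix())
E
```

```text
[414.49090909 210.6       ] [408 204  15  12  55] [342.10964912 260.38157895] [334 252  18  19 228]
knob [ 0.5319473  -0.22157781  0.11425928] [ 0.53105804 -0.22232082  0.109     ] [ 0.53587184 -0.21800117  0.109     ]
((67.64004516601562, 49.23907470703125), (109.74182891845703, 71.64347839355469), 2.6630008220672607)
[326.16405869 237.4727478 ] [ 0.49182997 -0.05296414  0.07      ]
[329.49271774 165.90664101] [ 0.63842563 -0.06605447  0.07      ]
[439.11602783 171.00540161] [ 0.61874922 -0.2881738   0.07      ]
[435.78736877 242.57151031] [ 0.47333933 -0.26719411  0.07      ]
[[-9.39797657e-01  3.41730409e-01 -8.31761883e-04]
 [ 3.41731415e-01  9.39795345e-01 -2.08551092e-03]
 [ 6.90034450e-05 -2.24419744e-03 -9.99997479e-01]]
```

View pics/crop.png

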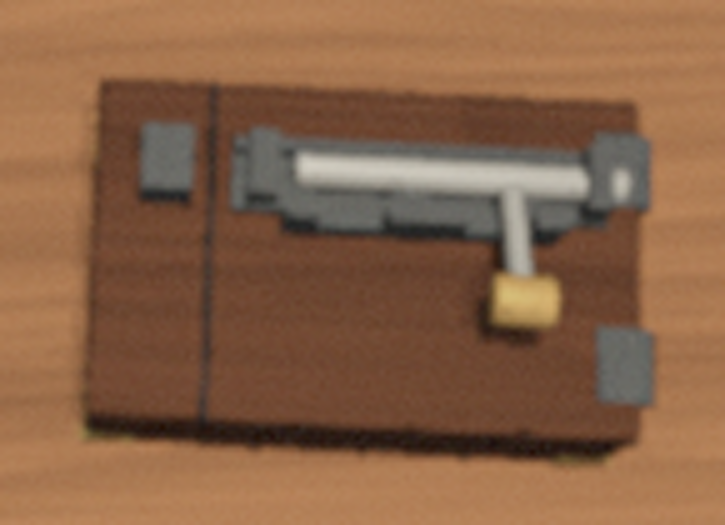

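The crop shows the case's top-face corners at (102,82), (636,104), (636,435) and (92,415) in crop pixels. The knob drum is at about (525,302), with its stem in the right-hand (open) notch.

```bash
python3 - <<'E'
import pickle;from h import *
d=pickle.load(open('c0.pkl','rb'));c=d['top']
P=np.array([onz(c,np.array(p)/5+[310,150],.07) for p in((102,82),(636,104),(636,435),(92,415))])
print(P.round(4));ctr=P.mean(0);print(ctr)
for a,b in((1,0),(2,3)):v=P[a]-P[b];v=-v;print('y',v, np.linalg.norm(v),np.degrees(np.arctan2(-v[0],v[1])))
for a,b in((0,3),(1,2)):v=P[a]-P[b];print('x',v,np.linalg.norm(v),np.degrees(np.arctan2(v[1],v[0])))
v=(P[0]-P[1]+P[3]-P[2]);w=(P[0]-P[3]+P[1]-P[2]);yaw=(np.arctan2(-v[0],v[1])*2+np.arctan2(w[1],w[0]))/3
# rod line
e=[onz(c,np.array(p)/5+[310,150],.084+.007) for p in((300,167),(585,182))];u=e[0]-e[1];print('rod',np.degrees(np.arctan2(-u[0],u[1])))
k=onz(c,(414.5,210.6),.109)
print(np.degrees(yaw),'knob case',R.from_euler('z',-yaw).apply(k-ctr)*1000)
E
```

```text
[[ 0.6373 -0.0679  0.07  ]
 [ 0.6193 -0.2843  0.07  ]
 [ 0.4842 -0.271   0.07  ]
 [ 0.5005 -0.0577  0.07  ]]
[ 0.56034078 -0.17024225  0.07      ]
y [ 0.01796484  0.21647291 -0.        ] 0.21721707412768929 -4.744039254721025
y [ 0.01632955  0.21328905 -0.        ] 0.21391324196856717 -4.378063045316887
x [ 0.13677588 -0.01010808  0.        ] 0.13714888110050474 -4.226618404341072
x [ 0.1351406  -0.01329194  0.        ] 0.1357927024181761 -5.617337529494164
rod -5.396494140584756
-4.681143194203518 knob case [-24.93416955 -54.31189962  39.        ]
```

Emit:
drive_tool --increments '[{"delta_pos": [0, 0, 0], "turn": -0.12, "jaw": 1}, {"delta_pos": [0, 0, 0], "turn": -0.12, "jaw": 1}, {"delta_pos": [0, 0, 0], "turn": -0.022, "jaw": 1}, {"delta_pos": [-16, -36, 0], "turn": 0, "jaw": 1}, {"delta_pos": [-16, -36, 0], "turn": 0, "jaw": 1}, {"delta_pos": [-16, -36, 0], "turn": 0, "jaw": 1}, {"delta_pos": [-16, -36, 0], "turn": 0, "jaw": 1}, {"delta_pos": [-16, -36, 0], "turn": 0, "jaw": 1}]'

```text
time: 0.82
tool_pos: [0.2948, 0.4464, 0.4043]
tcp_rot: [-0.139, -3.138, 0.001]
wrist_force: [-0.1, -0.3, 0.4]
width: 0.999
grip_force: 0.0
```

Emit:
drive_tool --increments '[{"delta_pos": [-16, -36, 0], "turn": 0, "jaw": 1}, {"delta_pos": [-16, -36, 0], "turn": 0, "jaw": 1}, {"delta_pos": [-16, -36, 0], "turn": 0, "jaw": 1}, {"delta_pos": [-16, -36, 0], "turn": 0, "jaw": 1}, {"delta_pos": [-16, -36, 0], "turn": 0, "jaw": 1}, {"delta_pos": [-16, -36, 0], "turn": 0, "jaw": 1}, {"delta_pos": [-16, -36, 0], "turn": 0, "jaw": 1}, {"delta_pos": [-16, -36, 0], "turn": 0, "jaw": 1}]'

```text
time: 1.48
tool_pos: [0.3972, 0.1482, 0.4048]
tcp_rot: [0.14, 3.138, 0.0]
wrist_force: [1.3, 0.0, 0.3]
width: 0.997
grip_force: 0.0
```

Emit:
drive_tool --increments '[{"delta_pos": [-16, -36, 0], "turn": 0, "jaw": 1}, {"delta_pos": [-16, -36, 0], "turn": 0, "jaw": 1}, {"delta_pos": [-16, -36, 0], "turn": 0, "jaw": 1}, {"delta_pos": [-16, -36, 0], "turn": 0, "jaw": 1}, {"delta_pos": [-16, -36, 0], "turn": 0, "jaw": 1}, {"delta_pos": [-16, -36, 0], "turn": 0, "jaw": 1}, {"delta_pos": [-16, -36, 15], "turn": 0, "jaw": 1}, {"delta_pos": [-16, -36, 35], "turn": 0, "jaw": 1}]'

```text
time: 2.15
tool_pos: [0.4991, -0.143, 0.3658]
tcp_rot: [0.142, 3.13, -0.005]
wrist_force: [1.5, -0.7, -0.3]
width: 1.0
grip_force: 0.0
```

Emit:
drive_tool --increments '[{"delta_pos": [-8, -36, 0], "turn": 0, "jaw": 1}, {"delta_pos": [0, 0, 0], "turn": 0, "jaw": 1}, {"delta_pos": [0, 0, 0], "turn": 0, "jaw": 1}, {"delta_pos": [0, 0, 0], "turn": 0, "jaw": 1}]'

```text
time: 2.48
tool_pos: [0.5018, -0.1763, 0.3621]
tcp_rot: [-0.14, -3.138, -0.001]
wrist_force: [-0.0, 0.6, 0.3]
width: 0.996
grip_force: 0.0
```

```bash
python3 - <<'E'
from workcell import bot
from h import *
s=bot.read_state();c=bot.read_camera('wrist');cv2.imwrite('pics/w1.png',c['pixels'][:,:,::-1])
print(s['tool_pos'],s['tcp_rot'])
M=R.from_rotvec(s['tcp_rot']).as_matrix();print(M.round(3))
k,st=brass(c['pixels'],(100,0,540,400));p=onz(c,k,.109,s);print(k,st,p, 'tool delta',M.T@(p-s['tool_pos'])*1000)
E
```

```text
[ 0.50179174 -0.17628634  0.36213122] [-1.40134753e-01 -3.13809600e+00 -1.02031494e-03]
[[-0.996  0.089 -0.   ]
 [ 0.089  0.996  0.001]
 [ 0.     0.001 -1.   ]]
[185.7057237   35.72969733] [ 100    9  174   55 3337] [ 0.3700316  -0.25276049  0.109     ] tool delta [124.31853608 -88.07419446 253.12502574]
```

View pics/w1.png

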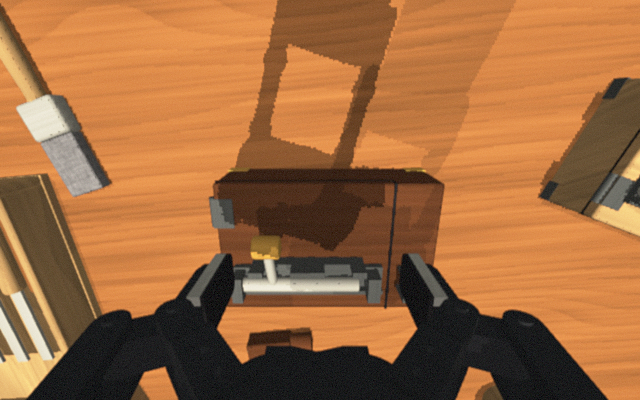

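The wrist view shows the knob at about (265,248) and the rod level in the picture, so the yaw is right. My wide mask caught the tabletop instead of the knob, so I'll narrow it to the knob.

```bash
python3 - <<'E'
from workcell import bot
from h import *
s=bot.read_state();c=bot.read_camera('wrist')
M=R.from_rotvec(s['tcp_rot']).as_matrix()
k,st=brass(c['pixels'],(243,230,290,268));p=onz(c,k,.113,s);print(k,st,p, 'tool delta',M.T@(p-s['tool_pos'])*1000-[0,0,155])
for q in((245,284.5),(357,285.5)):
  p=onz(c,q,.091,s);print(p,M.T@(p-s['tool_pos'])*1000)
E
```

```text
[263.69242424 247.44242424] [249 235  31  25 660] [ 0.53189317 -0.22204855  0.113     ] tool delta [-33.97891237 -43.65790683  94.40595678]
[ 0.58094394 -0.25132412  0.091     ] [-85.40211026 -68.5339854  271.40306845]
[ 0.59165395 -0.1436534   0.091     ] [-86.64095941  39.6609928  271.44729801]
```

Emit:
drive_tool --increments '[{"delta_pos": [-17, -22, 0], "turn": 0, "jaw": 1}, {"delta_pos": [-17, -22, 0], "turn": 0, "jaw": 1}, {"delta_pos": [0, 0, 25], "turn": 0, "jaw": 1}, {"delta_pos": [0, 0, 25], "turn": 0, "jaw": 1}, {"delta_pos": [0, 0, 25], "turn": 0, "jaw": 1}, {"delta_pos": [0, 0, 24], "turn": 0, "jaw": 1}, {"delta_pos": [0, 0, 0], "turn": 0, "jaw": 1}, {"delta_pos": [0, 0, 0], "turn": 0, "jaw": 1}]'

```text
time: 3.25
tool_pos: [0.5314, -0.2215, 0.2623]
tcp_rot: [-0.134, -3.136, -0.002]
wrist_force: [0.7, 0.1, 1.2]
width: 0.999
grip_force: 0.0
```

Emit:
drive_tool --grip_force 25 --increments '[{"delta_pos": [0, 0, 0], "turn": 0, "jaw": 0}, {"delta_pos": [0, 0, 0], "turn": 0, "jaw": -0.3}, {"delta_pos": [0, 0, 0], "turn": 0, "jaw": -0.35}, {"delta_pos": [0, 0, 0], "turn": 0, "jaw": -0.4}, {"delta_pos": [0, 0, 0], "turn": 0, "jaw": -0.45}, {"delta_pos": [0, 0, 0], "turn": 0, "jaw": -0.5}, {"delta_pos": [0, 0, 0], "turn": 0, "jaw": -0.6}, {"delta_pos": [0, 0, 0], "turn": 0, "jaw": -0.7}]'

```text
time: 3.92
tool_pos: [0.5324, -0.223, 0.2643]
tcp_rot: [0.137, 3.137, 0.0]
wrist_force: [-0.8, 2.6, 5.9]
width: 0.273
grip_force: 29.3
```

```bash
python3 - <<'E'
from workcell import bot
from h import *
c=bot.read_camera('wrist');cv2.imwrite('pics/w2.png',c['pixels'][:,:,::-1])
print({k:v for k,v in bot.read_state().items() if k in('width','tool_pos','wrist_force','grip_force')})
E
```

```text
{'tool_pos': array([ 0.53237679, -0.22302857,  0.26434489]), 'wrist_force': array([-0.69494504,  2.1798109 ,  6.41250602]), 'grip_force': 29.333827793598175, 'width': 0.2803497454426499}
```

View pics/w2.png

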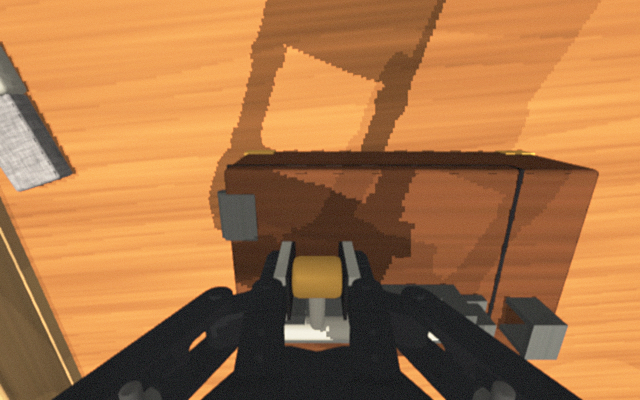

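The knob is held between the pads on its flat ends at (317,277), with an opening of about 24 mm. Next is the lift along the arc.

Emit:
drive_tool --grip_force 30 --increments '[{"delta_pos": [-3.5, 0, -6.4], "turn": 0, "jaw": -0.8}, {"delta_pos": [-4.3, 0, -6], "turn": 0, "jaw": -0.8}, {"delta_pos": [-4.9, 0, -5.4], "turn": 0, "jaw": -0.8}, {"delta_pos": [-5.6, 0, -4.7], "turn": 0, "jaw": -0.8}, {"delta_pos": [-6.1, 0, -4.1], "turn": 0, "jaw": -0.8}, {"delta_pos": [-5.6, 0, -2.8], "turn": 0, "jaw": -0.8}, {"delta_pos": [-5.9, 0, -2.3], "turn": 0, "jaw": -0.8}, {"delta_pos": [0, 0, 0], "turn": 0, "jaw": -0.8}]'

```text
time: 4.63
tool_pos: [0.5688, -0.2262, 0.2958]
tcp_rot: [0.136, 3.138, 0.0]
wrist_force: [-3.2, 1.6, 1.6]
width: 0.272
grip_force: 30.5
```

```bash
python3 - <<'E'
from workcell import bot
from h import *
c=bot.read_camera('wrist');cv2.imwrite('pics/w3.png',c['pixels'][:,:,::-1])
print({k:v for k,v in bot.read_state().items() if k in('width','tool_pos','wrist_force','grip_force')})
E
```

```text
{'tool_pos': array([ 0.56849734, -0.22614334,  0.29575885]), 'wrist_force': array([-3.20383576,  1.09255297,  1.696863  ]), 'grip_force': 30.553298592567444, 'width': 0.2749224276928325}
```

View pics/w3.png

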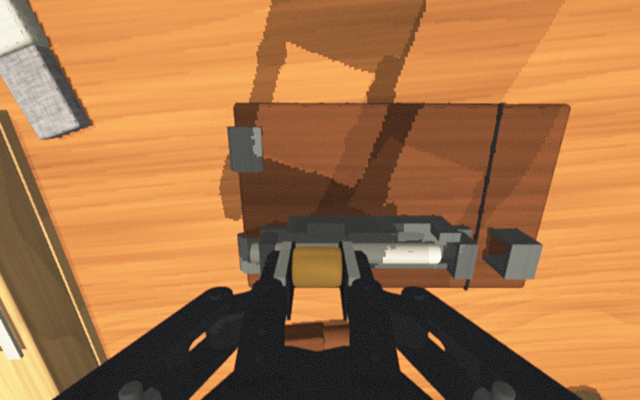

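The handle is up near 72° and the guard is clear, with the drum at (318,267). Now I'll slide the bolt.

Emit:
drive_tool --increments '[{"delta_pos": [0, 8, 0], "turn": 0, "jaw": -0.8}, {"delta_pos": [0, 8, 0], "turn": 0, "jaw": -0.8}, {"delta_pos": [0, 8, 0], "turn": 0, "jaw": -0.8}, {"delta_pos": [0, 8, 0], "turn": 0, "jaw": -0.8}, {"delta_pos": [0, 8, 0], "turn": 0, "jaw": -0.8}, {"delta_pos": [0, 8, 0], "turn": 0, "jaw": -0.8}, {"delta_pos": [0, 8, 0], "turn": 0, "jaw": -0.8}, {"delta_pos": [0, 0, 0], "turn": 0, "jaw": -0.8}]'

```text
time: 5.35
tool_pos: [0.5731, -0.1685, 0.2956]
tcp_rot: [0.135, 3.137, 0.002]
wrist_force: [-2.3, 1.8, 5.5]
width: 0.269
grip_force: 30.9
```

Emit:
drive_tool --increments '[{"delta_pos": [0, 3, 0], "turn": 0, "jaw": -0.8}, {"delta_pos": [0, 3, 0], "turn": 0, "jaw": -0.8}, {"delta_pos": [0, 3, 0], "turn": 0, "jaw": -0.8}, {"delta_pos": [0, 0, 0], "turn": 0, "jaw": -0.8}]'

```text
time: 5.68
tool_pos: [0.5738, -0.1608, 0.2955]
tcp_rot: [0.136, 3.137, 0.0]
wrist_force: [-2.1, 0.9, 5.3]
width: 0.277
grip_force: 31.0
```

Emit:
drive_tool --increments '[{"delta_pos": [0, 1.5, 0], "turn": 0, "jaw": -0.8}, {"delta_pos": [0, 1.5, 0], "turn": 0, "jaw": -0.8}, {"delta_pos": [0, 0, 0], "turn": 0, "jaw": -0.8}]'

```text
time: 5.93
tool_pos: [0.574, -0.1581, 0.2955]
tcp_rot: [0.136, 3.137, -0.0]
wrist_force: [-2.2, -0.1, 5.4]
width: 0.273
grip_force: 31.0
```

Emit:
drive_tool --increments '[{"delta_pos": [0, 1.5, 0], "turn": 0, "jaw": -0.8}, {"delta_pos": [0, 0, 0], "turn": 0, "jaw": -0.8}]'

```text
time: 6.1
tool_pos: [0.5741, -0.1567, 0.2955]
tcp_rot: [0.136, 3.137, -0.0]
wrist_force: [-2.1, -0.4, 6.4]
width: 0.274
grip_force: 31.0
```

Emit:
drive_tool --increments '[{"delta_pos": [0, 1.5, 0], "turn": 0, "jaw": -0.8}, {"delta_pos": [0, 0, 0], "turn": 0, "jaw": -0.8}]'

```text
time: 6.27
tool_pos: [0.5742, -0.1559, 0.2955]
tcp_rot: [0.136, 3.137, -0.003]
wrist_force: [-1.4, -3.1, 5.1]
width: 0.273
grip_force: 30.9
```

Emit:
drive_tool --increments '[{"delta_pos": [0, 1.5, 0], "turn": 0, "jaw": -0.8}, {"delta_pos": [0, 0, 0], "turn": 0, "jaw": -0.8}]'

```text
time: 6.43
tool_pos: [0.5743, -0.1554, 0.2956]
tcp_rot: [0.135, 3.137, -0.006]
wrist_force: [-2.5, -7.7, 3.9]
width: 0.273
grip_force: 30.9
```

```bash
python3 - <<'E'
from workcell import bot
from h import *
c=bot.read_camera('wrist');cv2.imwrite('pics/w4.png',c['pixels'][:,:,::-1])
print({k:v for k,v in bot.read_state().items() if k in('width','tool_pos','wrist_force','grip_force')})
E
```

```text
{'tool_pos': array([ 0.57422993, -0.1553812 ,  0.29554111]), 'wrist_force': array([-2.67420044, -7.34469984,  4.66699674]), 'grip_force': 30.931561589241028, 'width': 0.27404700404458743}
```

View pics/w4.png

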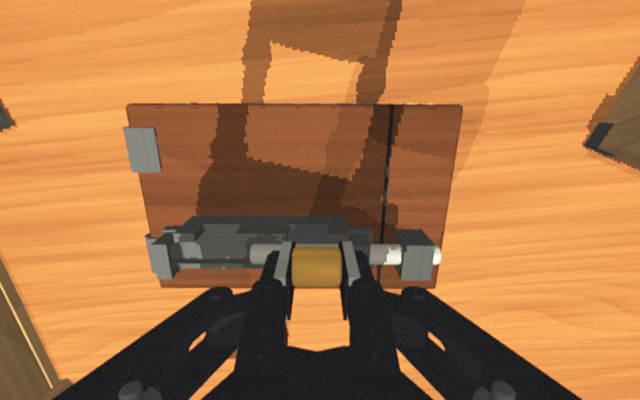

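The rod passes through the keeper at (418,255). The position has stalled after about 71 mm with 7 N against it, so the bolt is at the home stop. Next I'll lower the handle along the arc.

Emit:
drive_tool --increments '[{"delta_pos": [5.9, -0.5, 2.3], "turn": 0, "jaw": -0.8}, {"delta_pos": [5.6, 0, 2.8], "turn": 0, "jaw": -0.8}, {"delta_pos": [6.1, 0, 4.1], "turn": 0, "jaw": -0.8}, {"delta_pos": [5.6, 0, 4.7], "turn": 0, "jaw": -0.8}, {"delta_pos": [4.9, 0, 5.4], "turn": 0, "jaw": -0.8}, {"delta_pos": [4.3, 0, 6], "turn": 0, "jaw": -0.8}, {"delta_pos": [3.5, 0, 6.4], "turn": 0, "jaw": -0.8}, {"delta_pos": [0, 0, 0], "turn": 0, "jaw": -0.8}]'

```text
time: 7.15
tool_pos: [0.5393, -0.1525, 0.2645]
tcp_rot: [0.136, 3.133, -0.005]
wrist_force: [1.5, -5.6, 0.0]
width: 0.273
grip_force: 32.5
```

Emit:
drive_tool --increments '[{"delta_pos": [0, 0, 0], "turn": 0, "jaw": -0.2}, {"delta_pos": [0, 0, 0], "turn": 0, "jaw": 0.2}, {"delta_pos": [0, 0, 0], "turn": 0, "jaw": 0.6}, {"delta_pos": [0, 0, 0], "turn": 0, "jaw": 0.8}, {"delta_pos": [0, 0, 0], "turn": 0, "jaw": 0.8}, {"delta_pos": [0, 0, 0], "turn": 0, "jaw": 0.8}]'

```text
time: 7.65
tool_pos: [0.5381, -0.1511, 0.2628]
tcp_rot: [-0.136, -3.138, -0.001]
wrist_force: [0.6, 0.3, 0.4]
width: 0.902
grip_force: 0.0
```

Emit:
drive_tool --increments '[{"delta_pos": [0, 0, -15], "turn": 0, "jaw": 0.8}, {"delta_pos": [0, 0, -25], "turn": 0, "jaw": 0.8}, {"delta_pos": [0, 0, -30], "turn": 0, "jaw": 0.8}, {"delta_pos": [0, 0, -30], "turn": 0, "jaw": 0.8}, {"delta_pos": [30, 0, -20], "turn": 0, "jaw": 0.8}, {"delta_pos": [20, 0, 0], "turn": 0, "jaw": 0.8}, {"delta_pos": [0, 0, 0], "turn": 0, "jaw": 0.8}, {"delta_pos": [0, 0, 0], "turn": 0, "jaw": 0.8}]'

```text
time: 8.32
tool_pos: [0.4879, -0.1468, 0.3835]
tcp_rot: [0.137, 3.137, -0.0]
wrist_force: [-0.2, -1.4, 0.6]
width: 0.896
grip_force: 0.0
```

```bash
python3 - <<'E'
from workcell import bot
from h import *
s=bot.read_state();c=bot.read_camera('wrist');cv2.imwrite('pics/w5.png',c['pixels'][:,:,::-1])
print({k:v for k,v in s.items() if k in('time','width','tool_pos','wrist_force','grip_force')})
E
```

```text
{'time': 8.3167, 'tool_pos': array([ 0.48785181, -0.14679821,  0.38346969]), 'wrist_force': array([-0.20227125, -1.38066989,  0.63640956]), 'grip_force': 0.0, 'width': 0.8956067652375032}
```

View pics/w5.png

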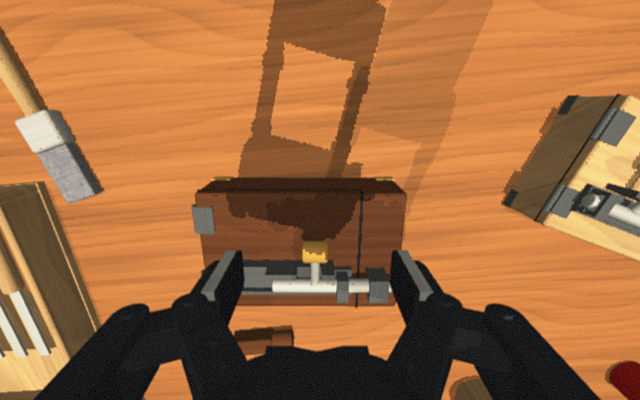

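The knob is down in the home notch at (315,252), and the rod runs through the keeper at (378,285). The gripper is clear of everything, so I'm handing the job in.

```bash
python3 -c "
from workcell import bot
print(bot.finish_job())"
```

```text
the job is handed in; nothing more can be done
None
```

The dark case is bolted: the bolt is fully home in the keeper, the handle is down in the home notch and released, the pale case was not touched, and the job was handed in at about 8.3 s (no verdict was returned).

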